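Roll the rolling pin into its rest

ROBOT

A 6-joint arm with a two-finger parallel gripper is mounted at the origin on a cart in front of the work surface, level with it; the furniture and walls round the work are solid. World frame = base frame: x ahead of the robot, y to its left, z up, the work surface at z = 0. Lengths are in m, angles in degrees, forces in N, time in s.
With the tool pointing down it reaches from about 0.25 to 0.85 m from the base axis. Payload 12.5 kg.
Tool frame: the origin (TCP) lies on the centre line of the jaws, within the pads' length; the fingertips stand 8 mm ahead of it and the grasp point (between the pads) lies 11 mm behind it; z points along the fingers, y is the line along which they close (so a half turn about z gives the same grasp; the last joint's range is limited). The gripper opens to 93 mm and grips with 3 to 60 N. Pads are 15 mm wide; open, the fingers measure 128 mm over their backs; the gripper's body (75 mm by 188 mm) begins 65 mm behind the grasp point.
Start: joints at [-72.915, 20.094, 94.641, -0, 65.266, -4.847], TCP at [0.205, -0.51, 0.227] pointing down, gripper open.
Joint ranges: [-157.81, 157.81], [-45, 120.19], [0.68, 151.7], [-89.99, 269.99], [4.06, 180], [-164.3, 164.3]. Speed limits (degrees/s): [127.2, 127.2, 159.86, 180, 180, 180].

INTERFACE

Orientations are given as [roll, pitch, yaw] about the fixed x, y, z axes, in that order (R = Rz(yaw) Ry(pitch) Rx(roll)).
In Python, from plant import * gives the robot as it stands.
- The arm moves only by the shell command python3 -m jog 'ROWS' [OPENING] [FORCE]. ROWS is JSON, a list of rows, each a list of 4 numbers: the shift along the tool's x, y, z as a fraction of full scale, then the turn about the tool's z as a fraction of full scale. A call has 1 to 8 rows; each row is the pose to reach, as a shift and turn from the pose commanded when the call began, along the tool's axes at that moment; what a row does not reach only later rows make up. Full scale, the value 1, is 1 m for a shift and 45 degrees for a turn. A row lasts 1/12 s, in which the tool goes at most 41.7 mm and 7.16 degrees, less where a joint would pass 70% of its speed; a pose out of reach is approached as far as the arm can. A call with a number of a shift or a turn outside -1 to 1 is refused whole. A call with a gripper value outside its range is refused whole. OPENING is the opening, from 0 (shut) to 1 (fully open), set as the call begins (- or left out, the last holds). The fingers move at their own pace and stop on an object; FORCE is the grip in N (left out, the last holds). Time passes only in rows, so rows that repeat a pose let the fingers close. It gives the time, the measured TCP pose, the force, the opening and the grip force at its end, in the units of the state.
- read_state(): the state, without advancing time (a new reading comes with each control period).
- grab_frame(name): name is "scene" or "top" or "wrist"; returns a dict with "pixels" (384x512x3 uint8, red, green, blue), "vfov" (degrees; the focal length in pixels is half the picture's height over the tangent of half this angle, whatever the lens; pixels are square), "cx", "cy" (the principal point, pixels), "extrinsics" (4x4, takes a point from camera to world coordinates); the wrist camera has in their place "mount" (4x4, takes a point from camera to tool coordinates, whose origin is the TCP and whose axes are the flange's). Camera axes: x right, y up, looking along -z (the intrinsics and any distortion apply to the point x, -y, -z); pixel columns grow to the right and rows downward; lengths in m; the calibration is good to about 2 mm. A picture is of the moment at which its call begins: read the wrist's pose just before it. There is no depth.
- hand_in(): hands the job in; it is judged then, once.
The state is a dict: "t": time; "qpos": joint angles; "qvel": joint speeds; "effort": joint torques, N m; "ee_pos": TCP position; "orientation": TCP orientation; "contact_force": force on the tool from outside, world axes, zero at the start; "wrist_torque": the same for the moment, N m; "finger_gap": finger opening in m; "grip_force": force on a finger pad.
Only numpy, scipy, OpenCV 4.12 (cv2) and the standard library are available. Lean on these libraries where they do the work, as an engineer would, in place of code of your own. Each camera call takes 0.05 s, during which the arm holds its last target. There are 200 camera calls.

TASK

Roll the wooden rolling pin over the worktop by pushing its side with your fingertips, never gripping or lifting it, up over the lip of the wooden pin rest and down into the V-groove. Leave it lying still in the groove, lengthwise and roughly centred on the rest, with your hand clear, and leave the other kitchen things where they stand.

Things in the scene. Friction and masses are not known exactly. Their poses are not given: they have to be found in the camera images.
- rolling_pin: Straight rolling pin of pale wood, a solid cylinder 50 mm thick and 180 mm long, about 0.25 kg, no handles, free to roll; it rolls square to its axis. Origin at its centre, on its axis (25 mm up at the start); x runs along the cylinder, y and z turn as it rolls. It starts left or right of the rest, parallel to the groove within 0.08 rad, its centre 210 to 260 mm from the groove.
- pin_rest: Low wooden rest, fixed, 140 mm long (x, along the groove, roughly away from the robot), 140 mm wide (y). Origin: centre of its underside, z up. Alike on both sides: from each foot (y = +-70 mm) a ramp rises to a lip 13 mm high at y = +-18 mm; between the lips an open-ended V-groove goes down to 2 mm above the worktop. The seated pin's axis is 31 mm above the worktop, over y = 0.
- garlic: Bystander: garlic bulb, 60 mm wide and 59 mm high, on the robot's side of the pin's path. Origin at the centre of its underside.
- lemon: Bystander: lemon lying down, 71 x 53 x 51 mm, on the robot's side of the pin's path. Origin at the centre of its underside.
- shaker: Bystander: glass shaker with a domed metal top, 44 mm wide and 90 mm high, beyond the pin's path. Origin at the centre of its underside.
- mug_rinse: Bystander: white mug with a handle, 80 x 113 x 91 mm, beyond the pin's path. Origin at the centre of its underside.
- spice_jar: Bystander: small spice jar with a yellow cap, 42 mm wide and 96 mm high, beyond the pin's path. Origin at the centre of its underside.

How it is judged (in metres and radians):
On the way, in this order (a step that is already met when the one before it is completed fails the run):
1. the pin has rolled about half a turn on its side (angle between rolling_pin's own z axis and vertical above 2.3 rad), for 0.02 s.
2. the pin has rolled on through most of a full turn (angle between rolling_pin's own z axis and vertical below 1.1 rad), for 0.02 s.
At the end, for the whole second after the job is handed in: The pin lies still in the V-groove: its axis over the middle of the rest within 6 mm, at 25 to 36 mm above the worktop and along the groove within 0.08 rad, its centre within 40 mm of the rest's centre lengthwise (x of rolling_pin in the frame of pin_rest between -0.04 and 0.04 m and y of rolling_pin in the frame of pin_rest between -0.006 and 0.006 m and z of rolling_pin in the frame of pin_rest between 0.025 and 0.036 m and angle between the x axis of rolling_pin and the x axis of pin_rest, either way round below 0.08 rad and linear speed of rolling_pin below 0.01 m/s and angular speed of rolling_pin below 0.2 rad/s); the robot touches nothing.
It fails at once if the pin is lifted: its axis rises more than 52 mm above the worktop (38 mm as it crosses the lip) (height (world z) of rolling_pin above 0.052 m).
It fails at once if the pin is lifted or tipped at one end by more than 0.2 rad (angle between rolling_pin's own x axis and vertical below 1.37 rad or angle between rolling_pin's own x axis and vertical above 1.77 rad).
It fails at once if the pin falls off the worktop (height (world z) of rolling_pin below 0 m).
It fails at once if another thing is moved more than 20 mm (distance of any of garlic, lemon, shaker, mug_rinse, spice_jar from where it was at the start of the episode above 0.02 m).
It also fails if it takes over 40 s, if anything falls off the work surface, if the arm or the gripper's body presses on something with over 40 N, if the wrist force passes 120 N, or if a joint passes its speed limit or range.

## Working session

There is one attempt and no reset: what is moved stays moved. The work goes in short steps, Python scripts to look and compute and a shell command to move; the robot and the scene stay as the last step left them, time stands still between calls to the robot, and variables do not carry over. Pictures are saved under pics/ and viewed, at most 10 in all, crops included, and the job is handed in when it is done.

```bash
mkdir -p pics; ls
python3 - <<'E'
from plant import *
import cv2,numpy as np
for n in("top","scene"):
    f=grab_frame(n); cv2.imwrite(f"pics/{n}0.png",f["pixels"][:,:,::-1])
    np.savez(f"{n}0.npz",**f)
    print(n,{k:(np.round(v,4).tolist() if k!="pixels" else 0) for k,v in f.items()})
s=read_state();print(s["t"],s["ee_pos"],s["orientation"])
E
```

```text
pics
top {'pixels': 0, 'vfov': 45.3435, 'cx': 256.9347, 'cy': 190.8426, 'extrinsics': [[-0.0056, 0.982, -0.1887, 0.3499], [-0.9999, -0.0078, -0.0111, -0.0534], [-0.0124, 0.1886, 0.982, 1.1419], [0.0, 0.0, 0.0, 1.0]]}
scene {'pixels': 0, 'vfov': 53.6407, 'cx': 250.2466, 'cy': 190.9306, 'extrinsics': [[0.8996, 0.27, -0.3433, 0.2811], [-0.4364, 0.5895, -0.6798, -0.623], [0.0188, 0.7613, 0.6481, 0.6111], [0.0, 0.0, 0.0, 1.0]]}
0.1 [ 0.20539205 -0.50988736  0.22618092] [-1.79941249e+02 -6.42630248e-03  2.19346401e+01]
```

View pics/top0.png

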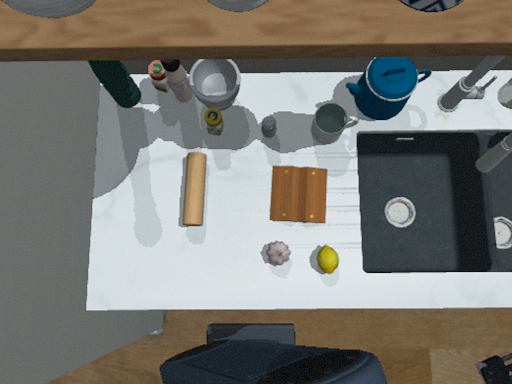

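View pics/scene0.png

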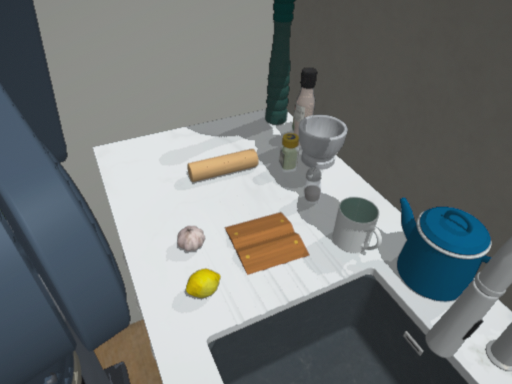

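The top view shows the pin on the left at about (195,188), the rest at (299,194), the garlic at (277,253), the lemon at (328,260), and the spice jar at (213,122), the shaker at (268,127) and the mug at (330,122) beyond the path. I'll measure the pin and rest next.

```bash
cat > h.py <<'E'
import numpy as np,cv2
def rays(f,px):
    H=f["pixels"].shape[0]; F=H/2/np.tan(np.radians(float(f["vfov"]))/2); px=np.atleast_2d(px).astype(float)
    d=np.c_[(px[:,0]-f["cx"])/F,-(px[:,1]-f["cy"])/F,-np.ones(len(px))]
    E=np.asarray(f["extrinsics"]); return E[:3,3],d@E[:3,:3].T
def onplane(f,px,z):
    o,d=rays(f,px); return (o+d*((z-o[2])/d[:,2])[:,None])[:,:2]
def mask(f,box,ratio):
    hsv=cv2.cvtColor(f["pixels"],cv2.COLOR_RGB2HSV); m=np.zeros(hsv.shape[:2],np.uint8)
    x0,y0,x1,y1=box; m[y0:y1,x0:x1]=cv2.inRange(hsv,*ratio)[y0:y1,x0:x1]
    m=cv2.morphologyEx(m,cv2.MORPH_CLOSE,np.ones((5,5)))
    c=max(cv2.findContours(m,cv2.RETR_EXTERNAL,cv2.CHAIN_APPROX_NONE)[0],key=cv2.contourArea); return c[:,0]
def rect(f,c,z):
    p=onplane(f,c,z); (x,y),_,_=r=cv2.minAreaRect((p*1000).astype(np.float32)); b=cv2.boxPoints(r)
    e=np.array([b[1]-b[0],b[2]-b[1]]);L=np.linalg.norm(e,axis=1)
    a=[(np.degrees(np.arctan2(v[1],v[0]))+45)%180-45 for v in e]
    return np.round([x,y,*L,*a],1)
WOOD=((4,70,50),(22,255,255))
E
python3 - <<'E'
from h import *
f=dict(np.load("top0.npz"))
c=mask(f,(170,140,220,240),WOOD); 
for z in(.02,.025,.03):print("pin",z,rect(f,c,z))
c=mask(f,(255,150,340,235),WOOD)
for z in(.0,.01):print("rest",z,rect(f,c,z))
for n,p,z in(("garlic",(277,253),.03),("lemon",(328,260),.025),("shakertop",(268,122),.08),("shbase",(269,135),0),("jarbase",(213,133),0),("mugbase",(328,141),0),("leftedge",(92,200),0),("bowlbase",(215,105),0)):print(n,onplane(f,p,z).round(3))
s=dict(np.load("scene0.npz"))
print("scene")
c=mask(s,(180,140,265,190),WOOD);print(rect(s,c,.025))
c=mask(s,(215,205,315,280),WOOD);print(rect(s,c,0.0),onplane(s,c.mean(0),.005))
E
```

```text
pin 0.02 [574.  115.4 186.   48.1  -2.4  87.6]
pin 0.025 [573.  114.7 185.1  47.9  -2.4  87.6]
pin 0.03 [572.  113.9 184.3  47.7  -2.4  87.6]
rest 0.0 [ 561.7 -144.7  141.1  138.    -3.8   86.2]
rest 0.01 [ 559.9 -143.9  139.9  136.8   -3.8   86.2]
garlic [[ 0.411 -0.088]]
lemon [[ 0.394 -0.21 ]]
shakertop [[ 0.724 -0.069]]
shbase [[ 0.716 -0.073]]
jarbase [[0.723 0.073]]
mugbase [[ 0.699 -0.224]]
leftedge [[0.549 0.377]]
bowlbase [[0.8   0.068]]
scene
[576.9 117.3 194.4  76.4  -2.3  87.7]
[ 564.8 -144.   143.8  138.1   -4.    86. ] [[ 0.55753577 -0.15348241]]
```

The pin is at (0.573, 0.115) with its axis at −2.4°. The rest is at (0.561, −0.144) at −3.8°. I'll go above and behind the pin with the fingers open along its axis, then push along −y with the tips at about z = 20 mm, which clears the lip.

```bash
python3 -m jog '[[0.601,-0.502,0,-1],[0.601,-0.502,0,-1],[0.601,-0.502,0,-1],[0.601,-0.502,0,-1],[0.601,-0.502,0,-1],[0.601,-0.502,0,-1],[0.601,-0.502,0,-1],[0.601,-0.502,0,-1]]' 1
```

```text
t: 0.77
ee_pos: [0.3633, -0.2144, 0.2266]
orientation: [-180.0, -0.0, 67.1]
contact_force: [1.3, -1.0, 0.6]
finger_gap: 0.0928
grip_force: 0.0
```

```bash
python3 -m jog '[[0.45,0.041,0,-0.456],[0.45,0.041,0,-0.456],[0.45,0.041,0,-0.456],[0.45,0.041,0,-0.456],[0.45,0.041,0,-0.456],[0.45,0.041,0,-0.456],[0.45,0.041,0,-0.456],[0.45,0.041,0,-0.456]]'
```

```text
t: 1.43
ee_pos: [0.5213, 0.0794, 0.2265]
orientation: [-180.0, 0.0, 87.5]
contact_force: [-0.3, -1.5, 0.6]
finger_gap: 0.0933
grip_force: 0.0
```

```bash
python3 -m jog '[[0.04,0.02,0,0],[0.08,0.04,0,0],[0.108,0.048,0,0],[0.108,0.048,0.03,0],[0.108,0.048,0.07,0],[0.108,0.048,0.1,0],[0.108,0.048,0.12,0],[0.108,0.048,0.12,0]]' && python3 -m jog '[[0,0,0.03,0],[0,0,0.05,0],[0,0,0.065,0],[0,0,0.078,0],[0,0,0.078,0],[0,0,0.078,0]]'
python3 - <<'E'
from plant import *
from h import *
f=grab_frame("top"); cv2.imwrite("pics/top1.png",f["pixels"][:,:,::-1]);f=grab_frame("scene"); cv2.imwrite("pics/scene1.png",f["pixels"][:,:,::-1])
E
```

```text
t: 2.1
ee_pos: [0.5711, 0.1824, 0.1021]
orientation: [-179.6, 0.1, 87.5]
contact_force: [-0.0, 0.5, -0.2]
finger_gap: 0.0932
grip_force: 0.0
t: 2.6
ee_pos: [0.5739, 0.183, 0.0293]
orientation: [180.0, -0.0, 87.5]
contact_force: [-0.7, 0.7, -0.4]
finger_gap: 0.0929
grip_force: 0.0
```

View pics/scene1.png

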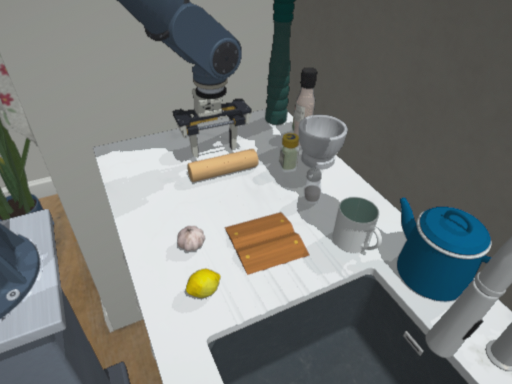

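The fingers stand upright behind the pin (tips near (195–235,150), pin at (223,165)). Starting the push at about 0.1 m/s.

```bash
python3 -m jog '[[-0.01,0,0,0],[-0.018,0,0,0],[-0.025,0,0,0],[-0.032,0,0,0],[-0.04,0,0,0],[-0.048,0,0,0],[-0.056,0,0,0],[-0.064,0,0,0]]'
python3 - <<'E'
from plant import *
from h import *
f=grab_frame("top"); cv2.imwrite("pics/top2.png",f["pixels"][:,:,::-1]);f=grab_frame("scene"); cv2.imwrite("pics/scene2.png",f["pixels"][:,:,::-1])
E
```

```text
t: 3.37
ee_pos: [0.5707, 0.1181, 0.0286]
orientation: [-180.0, 0.0, 87.4]
contact_force: [0.5, -0.2, 0.2]
finger_gap: 0.0925
grip_force: 0.1
```

View pics/scene2.png

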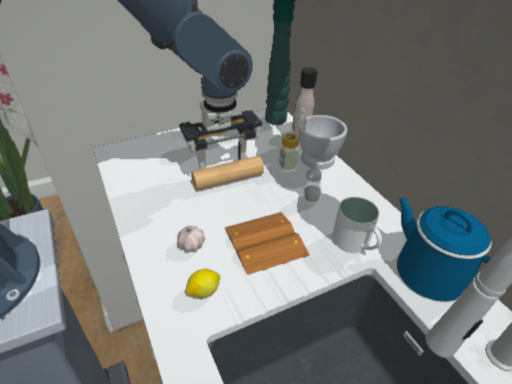

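The pin now sits at (228,173), just ahead of the fingers. I'll carry on, measuring the pin through the scene camera.

```bash
cat > m.py <<'E'
from plant import *
from h import *
import sys
f=grab_frame("scene"); cv2.imwrite(f"pics/scene{sys.argv[1]}.png",f["pixels"][:,:,::-1])
# pale wood of the pin (hue 13+), the rest is redder
hsv=cv2.cvtColor(f["pixels"],cv2.COLOR_RGB2HSV); print(hsv[170:176:5,225],hsv[240,255])
E
python3 -m jog '[[-0.008,0,0,0],[-0.016,0,0,0],[-0.024,0,0,0],[-0.032,0,0,0],[-0.04,0,0,0],[-0.048,0,0,0],[-0.056,0,0,0],[-0.064,0,0,0]]'; python3 m.py 3;  python3 - <<'E'
from h import *
for i in(1,2,3):
    im=cv2.imread(f"pics/scene{i}.png");f=dict(np.load("scene0.npz"));f["pixels"]=im[:,:,::-1].copy()
    c=mask(f,(180,130,300,205),WOOD);print(rect(f,c,.025),len(c))
E
```

```text
t: 4.13
ee_pos: [0.5679, 0.0542, 0.0286]
orientation: [180.0, 0.0, 87.4]
contact_force: [0.1, 0.8, 0.1]
finger_gap: 0.0928
grip_force: 0.1
[[ 98   7 153]
 [ 90   7 156]] [ 14 160 177]
[576.9 118.7 194.6  78.6  -2.   88. ] 159
[576.1  83.9 197.4  78.5  -2.7  87.3] 166
[573.5  24.3 197.4  74.6  -2.7  87.3] 172
```

```bash
python3 -m jog '[[-0.008,0,0,0.004],[-0.016,0,0,0.008],[-0.024,0,0,0.012],[-0.032,0,0,0.016],[-0.04,0,0,0.02],[-0.048,0,0,0.024],[-0.056,0,0,0.028],[-0.064,0,0,0.028]]'; python3 -m jog '[[-0.008,0,0,0],[-0.016,0,0,0],[-0.024,0,0,0],[-0.032,0,0,0]]'; python3 m.py 4
```

```text
t: 4.85
ee_pos: [0.565, -0.0097, 0.0286]
orientation: [-180.0, -0.0, 86.2]
contact_force: [0.3, -0.1, 0.2]
finger_gap: 0.093
grip_force: 0.1
t: 5.18
ee_pos: [0.563, -0.0414, 0.0288]
orientation: [180.0, -0.0, 86.2]
contact_force: [0.5, 4.5, 3.7]
finger_gap: 0.0927
grip_force: 2.8
[[110  39  59]
 [ 22 141 107]] [ 14 158 177]
```

View pics/scene4.png

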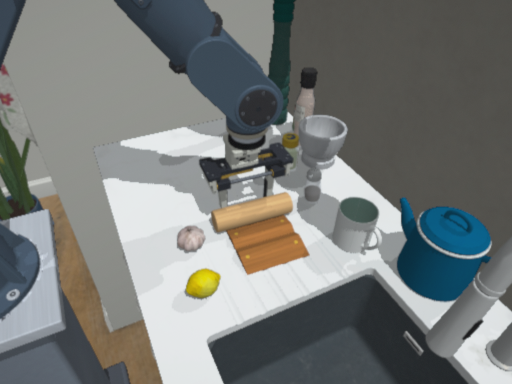

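The pin is at the foot of the ramp at about (253,212), square and clear of the garlic. The finger friction is high, so I'll push up the ramp with the fingers rising along its slope.

```bash
python3 -m jog '[[-0.006,0,-0.002,0],[-0.012,0,-0.004,0],[-0.018,0,-0.006,0],[-0.024,0,-0.007,0],[-0.03,0,-0.008,0]]'; python3 m.py 5
```

```text
t: 5.65
ee_pos: [0.5612, -0.071, 0.0372]
orientation: [180.0, -0.0, 86.2]
contact_force: [0.4, 5.3, 3.8]
finger_gap: 0.0928
grip_force: 2.9
[[108  22  59]
 [109  37  55]] [ 14 161 176]
```

View pics/scene5.png

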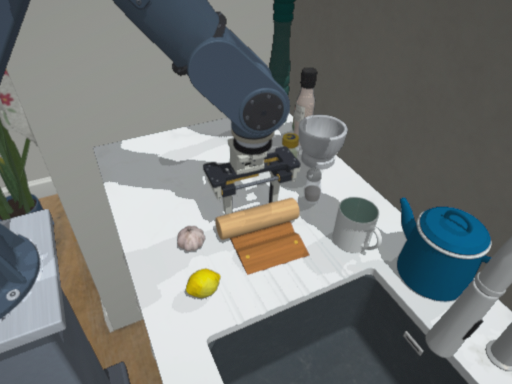

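The pin is partway up the ramp at about (258,218). Next it goes over the lip, slowly.

```bash
python3 -m jog '[[-0.005,0,-0.001,0],[-0.01,0,-0.002,0],[-0.015,0,-0.003,0],[-0.019,0,-0.004,0],[-0.023,0,-0.004,0],[-0.027,0,-0.004,0],[-0.03,0,-0.004,0],[-0.03,0,-0.004,0]]'; python3 m.py 6
```

```text
t: 6.37
ee_pos: [0.5588, -0.1014, 0.0404]
orientation: [-180.0, 0.0, 86.2]
contact_force: [-0.1, 0.5, -0.0]
finger_gap: 0.0933
grip_force: 0.0
[[ 98   7 143]
 [113  43  47]] [ 17 107 177]
```

View pics/scene6.png

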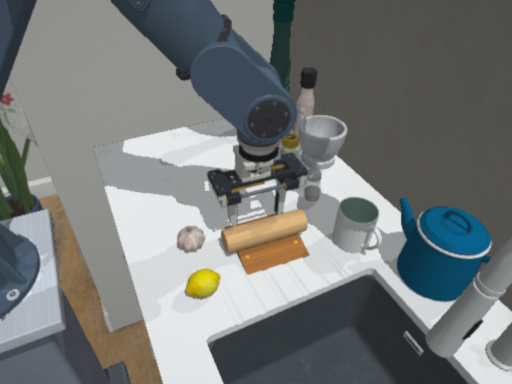

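No contact force is left and the pin at (265,231) appears to have dropped into the groove. I'll back the hand off, lift it clear and check from above.

```bash
python3 -m jog '[[0.02,0,0,0],[0.05,0,0,0],[0.08,0,0,0],[0.1,0,-0.03,0],[0.12,0,-0.06,0],[0.14,0,-0.1,0],[0.16,0,-0.13,0],[0.16,0,-0.13,0]]'; python3 -m jog '[[0.03,0,0,0],[0.06,0,0,0],[0.1,0,0,0],[0.1,0,0,0],[0.1,0,0,0],[0.1,0,0,0]]'
python3 - <<'E'
from plant import *
from h import *
for k in range(2):
    f=grab_frame("top"); cv2.imwrite("pics/top7.png",f["pixels"][:,:,::-1])
    c=mask(f,(255,150,345,240),WOOD);print("both",rect(f,c,.0))
    for lo in(((9,60,180),(22,200,255)),((9,60,195),(22,200,255))):
        c=mask(f,(255,140,345,245),lo);print("pin",rect(f,c,.031))
E
python3 m.py 7
```

```text
t: 7.08
ee_pos: [0.5723, 0.062, 0.177]
orientation: [179.5, -0.1, 86.3]
contact_force: [0.5, -0.1, -0.0]
finger_gap: 0.0931
grip_force: 0.0
t: 7.58
ee_pos: [0.576, 0.1584, 0.1701]
orientation: [-180.0, 0.0, 86.2]
contact_force: [-0.4, -0.1, -0.5]
finger_gap: 0.0929
grip_force: 0.0
both [ 565.6 -145.   189.1  138.    -3.8   86.2]
pin [ 561.4 -157.2  178.9   48.2   -4.2   85.8]
pin [ 561.8 -157.7  178.3   44.4   -3.    87. ]
both [ 565.6 -145.   189.1  138.    -3.8   86.2]
pin [ 561.7 -156.4  178.7   47.2   -3.    87. ]
pin [ 561.8 -157.8  178.4   44.3   -3.    87. ]
[[105   4 228]
 [ 90   3 226]] [ 17 106 171]
```

View pics/top7.png

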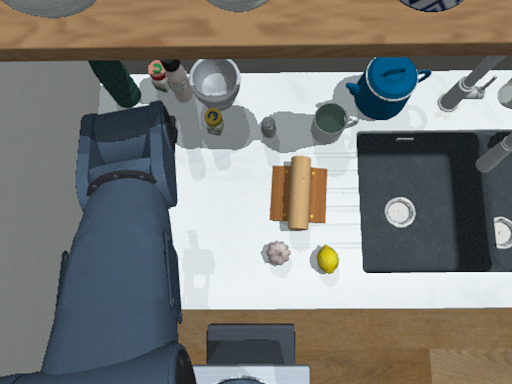

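The pin lies lengthwise on the rest at about (300,193), with the rest spanning columns 272–326 and the bystanders unmoved. A column profile will confirm that it is centred and still.

Run:
```python
from plant import *
from h import *
a=cv2.imread("pics/top7.png").astype(int);f=grab_frame("top");b=f["pixels"][:,:,::-1].astype(int)
print("diff",abs(a-b)[145:240,255:345].max())
# pin ends stick out past the rest on white: edges there
hsv=cv2.cvtColor(f["pixels"],cv2.COLOR_RGB2HSV)
for r in(160,163,226,228):
    k=np.where(hsv[r,270:330,1]>70)[0]+270; print(r,k.min(),k.max(),onplane(f,[[k.min()-.5,r],[k.max()+.5,r]],.031).mean(0).round(4))
print(f["pixels"][190,268:332,1].tolist())
```

```text
diff 15
160 292 310 [ 0.6408 -0.151 ]
163 291 309 [ 0.6331 -0.1483]
226 289 307 [ 0.4759 -0.1398]
228 289 307 [ 0.471  -0.1397]
[236, 238, 231, 157, 87, 84, 98, 103, 99, 104, 106, 106, 105, 102, 105, 80, 64, 62, 67, 65, 61, 64, 83, 98, 113, 126, 146, 155, 164, 164, 164, 172, 173, 177, 176, 175, 176, 172, 162, 164, 150, 130, 104, 106, 114, 116, 121, 117, 108, 112, 111, 109, 109, 110, 109, 111, 104, 104, 172, 233, 241, 241, 241, 240]
```

```bash
python3 -c "
from plant import *
print(hand_in())"
```

```text
the job is handed in; nothing more can be done
None
```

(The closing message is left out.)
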